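# Circuit board under the earthing leaf of a probe fixture

## Robot

A 6-joint arm with a two-finger parallel gripper is mounted at the origin on the work surface; the furniture and walls round the work are solid. World frame = base frame: x ahead of the robot, y to its left, z up, the work surface at z = 0. Lengths are in m, angles in rad, forces in N, time in s.
With the tool pointing down it reaches from about 0.325 to 0.875 m from the base axis. Payload 4.4 kg.
Tool frame: the origin (TCP) lies midway between the tips of the shut fingers; the grasp point (between the pads) lies 19 mm behind it; z points along the fingers, y is the line along which they close (so a half turn about z gives the same grasp; the last joint's range is limited). The gripper opens to 85 mm and grips with 20 to 120 N. Pads are 22 mm wide; open, the fingers measure 114 mm over their backs; the gripper's body (76 mm by 85 mm) begins 54 mm behind the grasp point. The pads swing forward as they close: fully open they stand 13 mm farther back than shut.
Start: joints at [-1.484, 0.207, 1.542, -0, 1.393, -0.15], TCP at [0.135, -0.559, 0.231] pointing down, gripper open.
Joint ranges: [-2.73, 2.73], [-0.86, 2.22], [0.23, 2.46], [-1.11, 4.25], [0.08, 2.63], [-2.82, 2.82]. Speed limits (rad/s): [2.79, 2.79, 3.14, 3.14, 3.14, 3.14].

## Interface

Orientations are given as a unit quaternion [w, x, y, z].
In Python, from bench import observe, read_camera, close_job, boxes_of gives the robot as it stands.
- The arm moves only by the tool step_arm, never from a script. Its argument "plan" is a list of rows, each an object with "delta_pos": the shift along the tool's x, y, z in parts of the range, where 1.0 means 0.75 m, a list of three; "angular": the turn, a rotation vector about the tool's x, y, z in fractions of the full range, 1 being 180 degrees, a list of three; "fingers": the opening, from -1 (shut) to 1 (fully open). A call has exactly 8 rows; each row is the pose to reach, as a shift and turn from the pose commanded when the call began, along the tool's axes at that moment; what a row does not reach only later rows make up. A row lasts 1/8 s, in which the tool goes at most 62.5 mm and 10.7 degrees, less where a joint would pass 70% of its speed; a pose out of reach is approached as far as the arm can. A call with a gripper value outside its range is refused whole. The fingers move at their own pace and stop on an object; "grip_force" is the grip in N (left out, the last holds). Time passes only in rows, so rows that repeat a pose let the fingers close, or fill a call up. It gives the time, the measured TCP pose, the force, the opening and the grip force at its end, in the units of the state.
- observe(): the state, without advancing time (a new reading comes with each control period).
- read_camera(name): name is "scene" or "top" or "wrist"; returns a dict with "pixels" (400x640x3 uint8, blue, green, red), "mtx" (3x3 intrinsics, pixels), "k1" (the pictures are not rectified: a ray, as slopes to the right and down, at radius r is drawn at 1 + k1 r^2 times it, then the intrinsics apply), "pose" (4x4, takes a point from camera to world coordinates). Camera axes: x right, y down, z forward; pixel columns grow to the right and rows downward; lengths in m; the calibration is good to about 2 mm. A picture is of the moment at which its call begins. There is no depth.
- close_job(): hands the job in; it is judged then, once.
Trained networks look in the newest picture that a camera, given by its name, has taken for a name from the list of things; names that differ only in an ending like _2 or _b are one class to them, and where a whole thing is asked for, a point or a joint stands for the part that bears it (a point fixed in the world has none). Each returns a list of dicts, best first, with "score" (0 to 1); they miss things now and then, are a little off and sometimes report something else, mostly with a low value. They report only what shows in the picture. A call takes as long as a camera call. They do not tell look-alikes from the thing itself.
- boxes_of(thing, camera): "bbox" ([centre column, centre row, width, height] in pixels, round what is visible of it).
The state is a dict: "time": time; "joint_positions": joint angles; "qd": joint speeds; "effort": joint torques, N m; "ee_pos": TCP position; "ee_rot": TCP orientation; "contact_force": force on the tool from outside, world axes, zero at the start; "moment": the same for the moment, N m; "gripper_width": finger opening in m; "grip_force": force on a finger pad.
Only numpy, scipy, OpenCV 4.12 (cv2) and the standard library are available. Lean on these libraries where they do the work, as an engineer would, in place of code of your own. Each camera call takes 0.05 s, during which the arm holds its last target. There are 200 camera calls.

## Task

Load the circuit board into the probe fixture for its test. Slide the edge with the bare metal strip under the hinged brass leaf, right back to the rear stops; let the leaf just ride over the board and do not prise it up. Then press the board down level until it is flat on its rests with all the spring probes pushed in, and finish holding it pressed there for the reading. Leave the other things on the bench where they are.

Things in the scene. Friction and masses are not known exactly. Their poses are not given: they have to be found in the camera images.
- board: green circuit board, 100 x 70 x 4 mm, about 0.2 kg, lying on the mat parts upward. Origin: centre of its underside; x along its 100 mm length to its rear edge, z up. The rear 22 mm of the top is bare but for a silvery strip 14 mm wide along the rear edge. Along the front edge (x below -33 mm) stand capacitors, a terminal block and a header, up to 17 mm above the underside.
- grip (a point): middle of the board's black finned heat sink, the place to hold it by, 30 mm above the underside and 8 mm in front of the board's origin. The sink is 44 mm along the board's x, 36 mm along its y, from 4 to 36 mm above the underside; beside it in y lie only flat parts (under 2 mm).
- board_rear (a point): middle of the board's rear edge, at the underside, 50 mm from its origin along x
- fixture: grey and black probe fixture, fixed on the mat, 150 x 130 mm, black deck 36 mm above its foot. Origin at its foot (z = 2 mm), x towards its rear (away from the robot), y left, z up.
- nest (a point): where the board's origin belongs when home, 42 mm above the fixture's foot, 6 mm above the deck; axes as the fixture's (board x along fixture x). At this height the board rests on a white round ledge (12 mm wide, middle 43 mm behind this point) and on two white posts at its front corners. White side guides with flared tops leave 4 mm on each side and end 13 mm above this point.
- rear_stop (a point): on the face of the two aluminium rear stops, midway between them, 51.5 mm behind the nest point and level with it. The stops, which also carry the leaf's hinge, stand 23 to 35 mm either side of the middle and reach 14 mm above this point. A board against them has its rear edge at this point.
- leaf_bend (a point): underside of the leaf's bend, the line that rests on the board. Untouched it lies 32 mm behind the nest point and 2.5 mm above it, so a 4 mm board lifts it by 1.5 mm. From the bend an upturned lip rises forward at 40 degrees as a lead-in; its tip is 23 mm behind the nest point and 10 mm above it.
- leaf (a joint): hinge of the brass leaf (40 mm wide) at the fixture's rear, 34 mm behind the bend; 0 = down as found, grows as the front is lifted. A light spring (about 1 N at the bend) holds it down. About 0.04 with the board home, about 0.15 over a board sloping 10 degrees down to the rear; over 0.25 (8 mm at the bend) it is prised up.
- probe_rear_left (a joint): one of six brass spring probes, in rows 21 mm left and right of the middle, 4, 20 and 36 mm in front of the nest point. 0 = up, tip 4 mm above the nest point; grows as it is pushed down: 0.004 with the board flat on its rests. Each then pushes up with 1.75 N, all six 10.5 N: a board let go springs up in front. This one: rear, left (+y).
- probe_rear_right (a joint): spring probe, rear, right, as above
- probe_front_left (a joint): spring probe, front, left, as above
- probe_front_right (a joint): spring probe, front, right, as above
- screwdriver: blue screwdriver, 175 mm long, 26 mm thick, lying beside the tool chest, right of the board; leave alone
- tape_roll: roll of black tape, 62 mm across, 19 mm high, lying left of the board; leave alone
Not all that is in view belongs to the job. Leave any brown look-alike of the board alone.

How it is judged:
On the way, in this order (a step that is already met when the one before it is completed fails the run):
1. the board is picked up (height (world z) of board above 0.03 m), for 0.1 s.
2. the board's rear edge is under the leaf (x of board_rear in the frame of nest above 0.036 m and z of board_rear in the frame of nest below 0.006 m and z of leaf_bend in the frame of board above 0.0025 m and x of leaf_bend in the frame of board below 0.046 m), for 0.05 s.
At the end, for the whole second after the job is handed in: Rear edge under the leaf, within 6 mm of the rear stops and 7 mm of the middle, square to 0.1 rad; leaf resting on the board (below 0.1); board at rest, within 1.5 mm of its rests, the four corner probes in by 3 of their 4 mm; fingers holding or pressing it (over 2 N) (x of board_rear in the frame of nest above 0.0455 m and z of each of board_rear, board in the frame of nest below 0.0015 m and y of board_rear in the frame of nest between -0.007 and 0.007 m and angle between the x axis of board and the x axis of fixture, either way round below 0.1 rad and value of joint leaf below 0.1 rad and value of joint each of probe_rear_left, probe_rear_right, probe_front_left, probe_front_right above 0.003 m and contact force between the fingers and board above 2 N and linear speed of board below 0.02 m/s and z of leaf_bend in the frame of board between 0.0025 and 0.0065 m and x of leaf_bend in the frame of board below 0.046 m); the arm keeps its last pose, push and grip.
It fails at once if the leaf is prised up (over 8 mm at its bend) (value of joint leaf above 0.25 rad).
It fails at once if a bystander is moved (distance of any of screwdriver, tape_roll from where it was at the start of the episode above 0.03 m).
It also fails if it takes over 38 s, if anything falls off the work surface, if the arm or the gripper's body presses on something with over 40 N, if the wrist force passes 120 N, or if a joint passes its speed limit or range.

## Working session

There is one attempt and no reset: what is moved stays moved. The work goes in short steps, Python scripts to look and compute and a tool call to move; the robot and the scene stay as the last step left them, time stands still between calls to the robot, and variables do not carry over. Pictures are saved under pics/ and viewed, at most 11 in all, crops included, and the job is handed in when it is done.

Besides the shell and the picture viewer there is one more tool, called after "Emit:" as a command line: name --argument value ..., lists and objects as JSON in quotes. step_arm: Moves the arm, as the interface text tells. Its arguments: {"type":"object","properties":{"plan":{"type":"array","items":{"type":"object","properties":{"delta_pos":{"type":"array","items":{"type":"number"}},"angular":{"type":"array","items":{"type":"number"}},"fingers":{"type":"number"}}}},"grip_force":{"type":"number"}},"required":["plan"]}

```bash
mkdir -p pics; cat > h.py <<'E'
import numpy as np, cv2
from scipy.spatial.transform import Rotation as R
from bench import observe, read_camera, close_job, boxes_of
def shot(cam,name=None):
    c=read_camera(cam)
    if name: cv2.imwrite(f'pics/{name}.png',c['pixels'])
    return c
def dist(c): return np.array([c['k1'],0,0,0,0.])
def ray(c,uv):
    p=cv2.undistortPointsIter(np.array(uv,float).reshape(-1,1,2),c['mtx'],dist(c),None,None,(3,50,1e-10)).reshape(-1,2)
    P=np.array(c['pose']); d=np.c_[p,np.ones(len(p))]@P[:3,:3].T
    return P[:3,3],d
def onz(c,uv,z):
    o,d=ray(c,uv); return o+d*((z-o[2])/d[:,2])[:,None]
def proj(c,X):
    T=np.linalg.inv(np.array(c['pose'])); 
    return cv2.projectPoints(np.array(X,float).reshape(-1,1,3),cv2.Rodrigues(T[:3,:3])[0],T[:3,3],c['mtx'],dist(c))[0].reshape(-1,2)
def rot(q): return R.from_quat(np.r_[q[1:],q[0]])
E
cat > a.py <<'E'
from h import *
for cam in ['scene','top']:
    c=shot(cam,cam+'0'); print(cam,c['k1'],np.array(c['pose']).round(3).tolist(),c['mtx'][0].round(1))
    for t in ['board','grip','fixture','leaf','screwdriver','tape_roll']:
        print(t,[(np.round(b['bbox']).astype(int).tolist(),round(b['score'],2)) for b in boxes_of(t,cam)[:4]])
s=observe();print(s['time'],s['ee_pos'],s['ee_rot'],s['gripper_width'])
E
python3 a.py
```

```text
scene -0.00023524638235652043 [[-0.619, -0.343, 0.707, -0.153], [-0.786, 0.257, -0.563, 0.829], [0.011, -0.903, -0.429, 0.465], [0.0, 0.0, 0.0, 1.0]] [397.    0.  319.6]
board [([285, 311, 62, 49], 0.96), ([311, 259, 29, 24], 0.35)]
grip [([365, 235, 52, 34], 0.79), ([285, 310, 66, 46], 0.71)]
fixture [([289, 214, 69, 50], 0.69)]
leaf [([274, 197, 15, 9], 0.42)]
screwdriver [([404, 218, 36, 17], 0.58), ([289, 214, 66, 52], 0.41)]
tape_roll [([310, 258, 32, 21], 0.84)]
top -0.005464112292236735 [[-0.093, -0.974, 0.206, 0.215], [-0.996, 0.091, -0.02, 0.36], [0.0, -0.207, -0.978, 1.238], [0.0, 0.0, 0.0, 1.0]] [494.2   0.  310.9]
board [([336, 244, 44, 26], 0.86), ([232, 289, 44, 43], 0.65)]
grip [([336, 242, 45, 30], 0.95), ([231, 287, 42, 42], 0.56)]
fixture [([294, 173, 61, 64], 0.62)]
leaf [([287, 155, 20, 15], 0.53)]
screwdriver [([387, 220, 18, 69], 0.86)]
tape_roll [([276, 247, 26, 24], 0.82)]
0.7 [ 0.13487099 -0.5589601   0.23130882] [ 6.31301722e-06  9.92999853e-01  1.18115589e-01 -1.74806290e-06] 0.08531057594531309
```

```bash
python3 - <<'E'
import cv2
a=cv2.imread('pics/top0.png')
cv2.imwrite('pics/topc.png',cv2.resize(a[130:330,190:430],None,fx=3,fy=3,interpolation=cv2.INTER_CUBIC)[:600,:720])
a=cv2.imread('pics/scene0.png')
cv2.imwrite('pics/scenec.png',cv2.resize(a[160:350,220:450],None,fx=3,fy=3,interpolation=cv2.INTER_CUBIC))
E
```

```text
(no output)
```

View pics/topc.png

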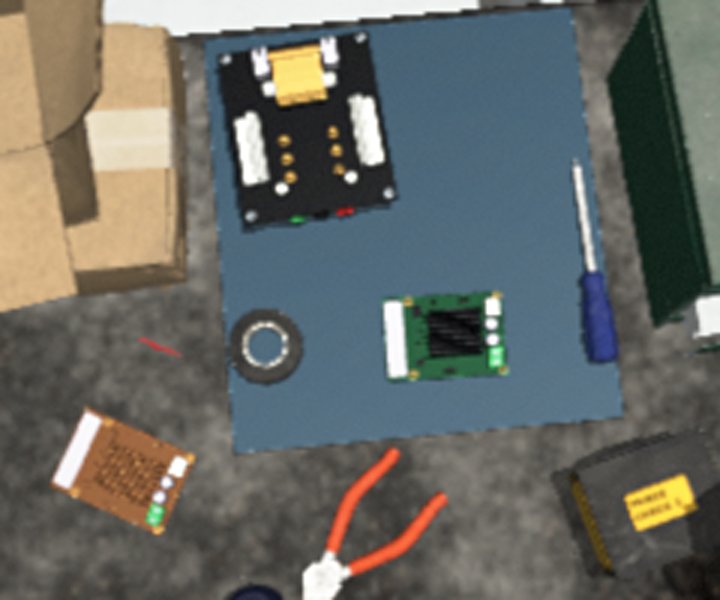

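View pics/scenec.png

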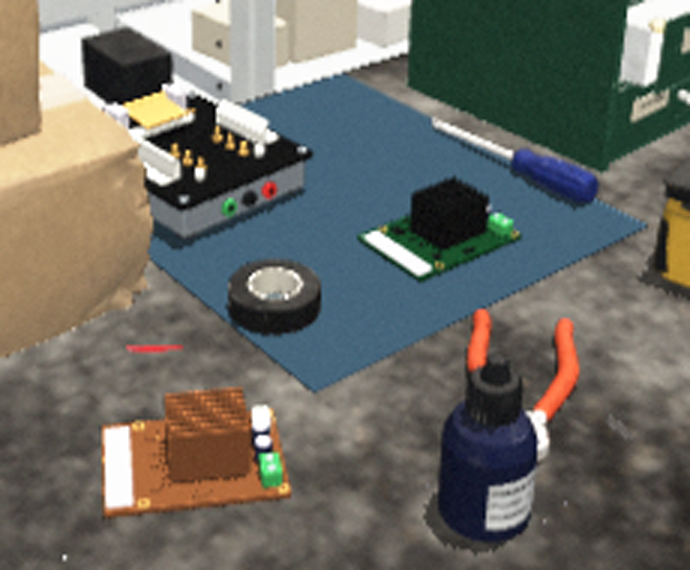

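The two candidates are the green board at top px (336,244), crop (447,337), and the brown look-alike at (232,289), crop (125,470). The green one fits: it has the black finned sink and lies on the mat, with its bare strip facing left (+y). The top crop already shows it enlarged. The fixture is at about px (293,174) with its brass leaf at the top (+x).

Next I'll get coarse poses.

```bash
cat > b.py <<'E'
from h import *
c=shot('top')
W=lambda crop,z: onz(c,np.array(crop,float)/3+[190-.33,130-.33],z)
b=W([(384,298),(390,381),(506,374),(501,293)],.006)   # rear-right?, rear, front, front
print('board corners',b[:,:2].round(4).tolist()); m=b.mean(0)
rear=(b[0]+b[1])/2; fr=(b[2]+b[3])/2; d=rear-fr
print('board',m[:2],'yaw',np.degrees(np.arctan2(d[1],d[0])),np.linalg.norm(d),np.linalg.norm(b[0]-b[1]))
f=W([(220,54),(366,35),(396,195),(244,230)],.038)
m=f.mean(0); d=(f[0]+f[1]-f[2]-f[3])/2; e=(f[0]+f[3]-f[1]-f[2])/2
print('fixture',m[:2],'yaw',np.degrees(np.arctan2(d[1],d[0])),np.degrees(np.arctan2(-e[0],e[1])),np.linalg.norm(d),np.linalg.norm(e))
w=shot('wrist'); print(np.array(w['pose']).round(3),w['mtx'],w['k1'],observe()['ee_pos'])
E
python3 b.py
```

```text
board corners [[0.41, 0.3237], [0.3401, 0.3254], [0.3368, 0.2288], [0.405, 0.2253]]
board [0.37296718 0.27578896] yaw 87.59967130869707 0.09762479902713542 0.06993441847942974
fixture [0.55507492 0.37545519] yaw 3.9328398150211688 5.225957589752221 0.14801430915780878 0.12699353521354173
[[ 0.235 -0.933 -0.274  0.206]
 [-0.972 -0.225 -0.066 -0.542]
 [-0.     0.282 -0.959  0.374]
 [ 0.     0.     0.     1.   ]] [[284.84777855   0.         323.63208472]
 [  0.         284.84777855 197.20249094]
 [  0.           0.           1.        ]] -0.03114697954402651 [ 0.13489292 -0.55895355  0.23128531]
```

View pics/top0.png

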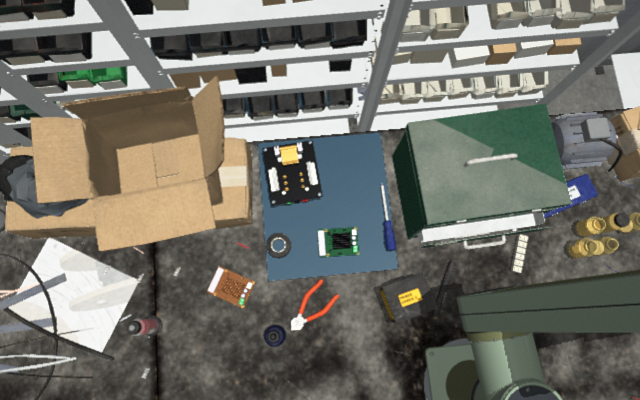

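View pics/scene0.png

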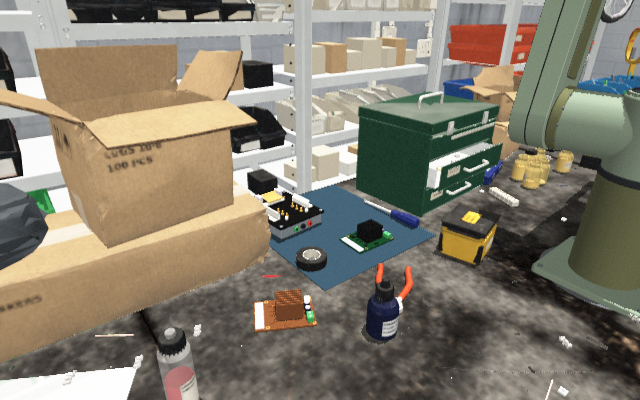

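The scene view shows the tall chest at top px (395–570, 105–245) between the start pose and the board. I'll swing high and close in, in front of it.

```bash
cat >> h.py <<'E'
def plan(pts,yaws=None,pitch=None,s=None):
    """world targets -> tool deltas/rotvecs; orientation = tool down, yaw (deg of tool x), pitch (deg, tool x dips down)"""
    s=s or observe(); p0=np.array(s['ee_pos']); R0=rot(s['ee_rot'])
    for i,p in enumerate(pts):
        d=R0.inv().apply(np.array(p)-p0); o=''
        if yaws is not None:
            a=0 if pitch is None else pitch[i]
            Rt=R.from_euler('ZY',[yaws[i],a],degrees=True)*R.from_euler('x',180,degrees=True)
            o=(R0.inv()*Rt).as_rotvec().round(4)
        print(d.round(4).tolist(),o)
E
python3 - <<'E'
from h import *
c=shot('top')
print(onz(c,[(427,243),(540,235),(410,122),(405,122),(405,245)],0.1).round(3),onz(c,[(415,238),(400,125),(560,105)],0.25).round(3))
print(onz(c,[(250,150),(250,220)],0.1).round(3),onz(c,[(300,128)],0.02))
plan([(.2,-.5,.40),(.30,-.34,.46),(.36,-.22,.46),(.40,-.1,.46),(.40,.1,.46),(.373,.255,.46),(.373,.255,.2)],[20,40,50,60,70,87.6,87.6])
E
```

```text
[[ 0.339  0.077  0.1  ]
 [ 0.333 -0.187  0.1  ]
 [ 0.637  0.077  0.1  ]
 [ 0.638  0.089  0.1  ]
 [ 0.339  0.129  0.1  ]] [[ 0.335  0.137  0.25 ]
 [ 0.577  0.136  0.25 ]
 [ 0.59  -0.211  0.25 ]]
[[0.602 0.47  0.1  ]
 [0.431 0.482 0.1  ]] [[0.67698337 0.34431567 0.02      ]]
[0.0771, -0.042, -0.1687] [ 1.000e-04 -0.000e+00 -1.123e-01]
[0.2119, -0.1741, -0.2287] [ 1.000e-04  0.000e+00 -4.614e-01]
[0.2984, -0.2767, -0.2287] [ 1.000e-04  0.000e+00 -6.359e-01]
[0.3654, -0.384, -0.2287] [ 1.000e-04  0.000e+00 -8.104e-01]
[0.4123, -0.5784, -0.2287] [ 1.00e-04  0.00e+00 -9.85e-01]
[0.4224, -0.7354, -0.2287] [ 1.0000e-04  0.0000e+00 -1.2921e+00]
[0.4224, -0.7354, 0.0313] [ 1.0000e-04  0.0000e+00 -1.2921e+00]
```

The manual's scale: shifts go in shares of 0.75 m and turns go in shares of 180 degrees. Converting my numbers, 0.25 m / 0.75 = 0.3333, -0.229 m / 0.75 = -0.3053, -0.6 rad / 3.1416 = -0.191.

Emit:
step_arm --plan '[{"delta_pos": [0.0133, 0, -0.08], "angular": [0, 0, 0], "fingers": 1}, {"delta_pos": [0.0333, -0.0133, -0.1533], "angular": [0, 0, 0], "fingers": 1}, {"delta_pos": [0.0667, -0.04, -0.22], "angular": [0, 0, -0.0318], "fingers": 1}, {"delta_pos": [0.1133, -0.0733, -0.2733], "angular": [0, 0, -0.0637], "fingers": 1}, {"delta_pos": [0.1667, -0.12, -0.3053], "angular": [0, 0, -0.0955], "fingers": 1}, {"delta_pos": [0.2267, -0.1733, -0.3053], "angular": [0, 0, -0.1273], "fingers": 1}, {"delta_pos": [0.2827, -0.232, -0.3053], "angular": [0, 0, -0.1592], "fingers": 1}, {"delta_pos": [0.3333, -0.296, -0.3053], "angular": [0, 0, -0.191], "fingers": 1}]'

```text
time: 1.85
ee_pos: [0.3266, -0.2828, 0.4604]
ee_rot: [0.0, 0.913, 0.408, 0.0]
contact_force: [1.0, -0.1, -0.1]
gripper_width: 0.0854
grip_force: 0.0
```

```bash
python3 - <<'E'
from h import *
s=observe();print(s['time'],s['ee_pos'],s['joint_positions'])
plan([(.375,-.17,.46),(.39,-.11,.46),(.40,-.05,.46),(.405,.01,.46),(.405,.07,.46),(.40,.13,.46),(.39,.185,.45),(.38,.23,.42)],[55,60,65,70,75,80,85,87.6])
E
```

```text
1.85 [ 0.3265541  -0.28279211  0.46035079] [-9.14877865e-01 -1.83912737e-01  1.47729296e+00  3.91155966e-04
  1.84754715e+00 -1.83798072e-01]
[0.1163, -0.0392, 0.0004] [ 0.0007 -0.0002 -0.1201]
[0.171, -0.0681, 0.0003] [ 7.000e-04 -2.000e-04 -2.074e-01]
[0.2224, -0.1007, 0.0003] [ 8.000e-04 -1.000e-04 -2.946e-01]
[0.2704, -0.1371, 0.0003] [ 8.000e-04 -1.000e-04 -3.819e-01]
[0.315, -0.1771, 0.0003] [ 8.000e-04 -1.000e-04 -4.692e-01]
[0.3564, -0.2209, 0.0003] [ 0.0008 -0.     -0.5564]
[0.3906, -0.2651, 0.0103] [ 0.0008 -0.     -0.6437]
[0.4175, -0.3026, 0.0402] [ 0.0008  0.     -0.6891]
```

Converted, 0.395 m / 0.75 = 0.5267, 0.36 m / 0.75 = 0.48, -0.67 rad / 3.1416 = -0.2133.

Emit:
step_arm --plan '[{"delta_pos": [0.0733, -0.0267, 0], "angular": [0, 0, -0.0255], "fingers": 1}, {"delta_pos": [0.1467, -0.0533, 0], "angular": [0, 0, -0.0509], "fingers": 1}, {"delta_pos": [0.22, -0.0867, 0], "angular": [0, 0, -0.0796], "fingers": 1}, {"delta_pos": [0.2933, -0.1267, 0], "angular": [0, 0, -0.1082], "fingers": 1}, {"delta_pos": [0.36, -0.1733, 0], "angular": [0, 0, -0.1369], "fingers": 1}, {"delta_pos": [0.424, -0.2267, 0], "angular": [0, 0, -0.1655], "fingers": 1}, {"delta_pos": [0.48, -0.2867, 0], "angular": [0, 0, -0.1942], "fingers": 1}, {"delta_pos": [0.5267, -0.3493, 0.0133], "angular": [0, 0, -0.2133], "fingers": 1}]'

```text
time: 2.85
ee_pos: [0.3958, 0.1864, 0.451]
ee_rot: [0.001, 0.729, 0.685, 0.001]
contact_force: [0.4, 1.2, 0.4]
gripper_width: 0.0854
grip_force: 0.0
```

```bash
python3 - <<'E'
from h import *
s=observe();print(s['time'],s['ee_pos'])
plan([(.375,.215,.40),(.373,.225,.34),(.373,.23,.28),(.373,.235,.22)],[87.6]*4)
E
```

```text
2.85 [0.39576967 0.18644995 0.45099642]
[0.0272, -0.0226, 0.051] [ 0.0024 -0.0007 -0.0196]
[0.037, -0.0254, 0.111] [ 0.0024 -0.0007 -0.0196]
[0.0419, -0.0258, 0.171] [ 0.0024 -0.0007 -0.0196]
[0.0469, -0.0263, 0.231] [ 0.0024 -0.0007 -0.0196]
```

Converted, 0.25 m / 0.75 = 0.3333, 0.22 m / 0.75 = 0.2933, -0.02 rad / 3.1416 = -0.0064.

Emit:
step_arm --plan '[{"delta_pos": [0.036, -0.0293, 0.0533], "angular": [0, 0, -0.0064], "fingers": 1}, {"delta_pos": [0.0493, -0.0333, 0.1333], "angular": [0, 0, -0.0064], "fingers": 1}, {"delta_pos": [0.056, -0.0333, 0.2133], "angular": [0, 0, -0.0064], "fingers": 1}, {"delta_pos": [0.0627, -0.0347, 0.2933], "angular": [0, 0, -0.0064], "fingers": 1}, {"delta_pos": [0.0627, -0.0347, 0.3333], "angular": [0, 0, -0.0064], "fingers": 1}, {"delta_pos": [0.0627, -0.0347, 0.3333], "angular": [0, 0, -0.0064], "fingers": 1}, {"delta_pos": [0.0627, -0.0347, 0.3333], "angular": [0, 0, -0.0064], "fingers": 1}, {"delta_pos": [0.0627, -0.0347, 0.3333], "angular": [0, 0, -0.0064], "fingers": 1}]'

```text
time: 3.85
ee_pos: [0.3746, 0.2334, 0.2026]
ee_rot: [0.001, 0.723, 0.691, 0.002]
contact_force: [0.3, 0.1, -0.2]
gripper_width: 0.0852
grip_force: 0.0
```

```bash
python3 - <<'E'
from h import *
s=observe();print(s['time'],s['ee_pos'],s['ee_rot'])
c=shot('wrist','w1')
np.savez('w1.npz',**{k:c[k] for k in('pixels','mtx','k1','pose')})
yaw=np.radians(87.6);P=np.array([[50,-35,4],[50,35,4],[-50,35,4],[-50,-35,4]])/1e3
Rm=R.from_euler('z',yaw); print(proj(c,Rm.apply(P)+[.373,.2758,.002]).round(1))
E
```

```text
3.85 [0.37460537 0.23341109 0.20262572] [0.00091581 0.72252267 0.69134326 0.00215703]
[[349.   95.2]
 [286.9  95.4]
 [289.9 181.8]
 [347.2 181.6]]
```

View pics/w1.png

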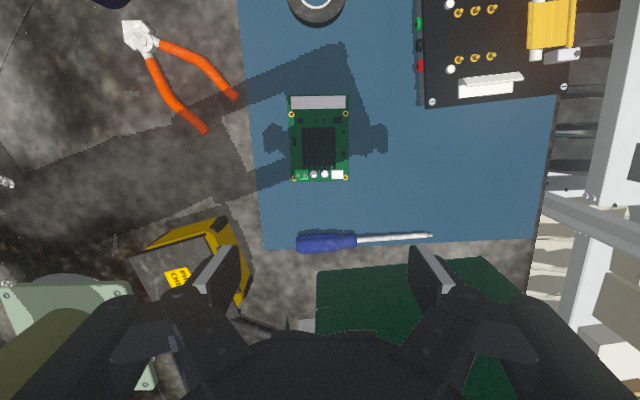

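The wrist view shows the board at about px (320,138) with its strip at the top, close to the prediction. Next I'll fit it precisely.

```bash
cat > fit.py <<'E'
from h import *
from scipy.optimize import least_squares
d=np.load('w1.npz');c={k:d[k] for k in d};c['k1']=float(c['k1'])
im=c['pixels'];x0,y0=270,80
cr=cv2.resize(im[y0:200,x0:370],None,fx=6,fy=6,interpolation=cv2.INTER_CUBIC)
b,g,r=[cr[...,i].astype(int) for i in range(3)]
m=((g>b+8)|((r>110)&(abs(r-b)<40))).astype(np.uint8)
m=cv2.morphologyEx(m,cv2.MORPH_CLOSE,np.ones((41,41)));m=cv2.morphologyEx(m,cv2.MORPH_OPEN,np.ones((25,25)))
k=max(cv2.findContours(m,0,2)[0],key=cv2.contourArea);h=cv2.convexHull(k)
pts=h.reshape(-1,2)
Q=cv2.approxPolyDP(h,25,True).reshape(-1,2)
P=np.array([[50,-35,4],[50,35,4],[-50,35,4],[-50,-35,4]])/1e3
def pr(v): return (proj(c,R.from_euler('z',v[2]).apply(P)+[v[0],v[1],.002])-[x0,y0])*6+2.5
# dense contour fit: distance of contour points to projected quad
def res(v):
    q=pr(v).astype(np.float32).reshape(-1,1,2)
    return [cv2.pointPolygonTest(q,(float(x),float(y)),True) for x,y in k.reshape(-1,2)[::4]]
s=least_squares(res,[.373,.2758,np.radians(87.6)],loss='soft_l1',f_scale=4,x_scale=[.01,.01,.1],diff_step=1e-3)
print(s.x[:2],np.degrees(s.x[2]),np.abs(s.fun).mean()/6,len(Q),Q.tolist(),pr(s.x).round().tolist())
cv2.polylines(cr,[pr(s.x).astype(np.int32)],1,(0,0,255),1);cv2.drawContours(cr,[k],-1,(255,0,255),1)
cv2.imwrite('pics/fit.png',cr[:600])
E
python3 fit.py
```

```text
[0.37363873 0.27700776] 88.27873444504644 0.2926250580548423 4 [[471, 86], [467, 602], [129, 606], [107, 93]] [[477.0, 85.0], [104.0, 90.0], [128.0, 609.0], [472.0, 604.0]]
```

View pics/fit.png

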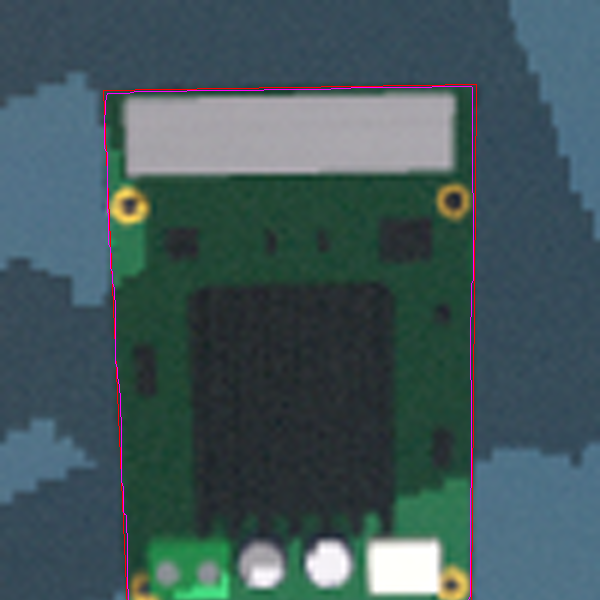

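The red outline matches the board's edges in the enlarged crop. The strip is at the top and the black sink is central, which confirms the green board, so I'll go to grasp it.

```bash
python3 - <<'E'
from h import *
plan([(.3734,.269,.10),(.3734,.269,.013)],[88.3]*2)
E
```

```text
[0.0354, -0.003, 0.1025] [ 0.004  -0.0017 -0.0145]
[0.0352, -0.0034, 0.1895] [ 0.004  -0.0017 -0.0145]
```

Converted, 0.187 m / 0.75 = 0.2493, -0.003 m / 0.75 = -0.004, 0.004 rad / 3.1416 = 0.0013.

Emit:
step_arm --plan '[{"delta_pos": [0.04, -0.004, 0.0667], "angular": [0.0013, -0.0006, -0.0048], "fingers": 1}, {"delta_pos": [0.0467, -0.004, 0.1333], "angular": [0.0013, -0.0006, -0.0048], "fingers": 1}, {"delta_pos": [0.0467, -0.004, 0.1733], "angular": [0.0013, -0.0006, -0.0048], "fingers": 1}, {"delta_pos": [0.0467, -0.004, 0.2067], "angular": [0.0013, -0.0006, -0.0048], "fingers": 1}, {"delta_pos": [0.0467, -0.004, 0.2267], "angular": [0.0013, -0.0006, -0.0048], "fingers": 1}, {"delta_pos": [0.0467, -0.004, 0.24], "angular": [0.0013, -0.0006, -0.0048], "fingers": 1}, {"delta_pos": [0.0467, -0.004, 0.2493], "angular": [0.0013, -0.0006, -0.0048], "fingers": 1}, {"delta_pos": [0.0467, -0.004, 0.2493], "angular": [0.0013, -0.0006, -0.0048], "fingers": 1}]'

```text
time: 4.9
ee_pos: [0.3716, 0.268, 0.0134]
ee_rot: [-0.001, 0.717, 0.697, -0.002]
contact_force: [-0.1, 0.6, 0.7]
gripper_width: 0.0851
grip_force: 0.0
```

```bash
python3 - <<'E'
from h import *
plan([(.3734,.269,.013)],[88.3])
E
```

```text
[0.0011, 0.0017, 0.0004] [-0.0038  0.0019  0.0006]
```

Converted, 0.002 m / 0.75 = 0.0027, 0.001 m / 0.75 = 0.0013, -0.004 rad / 3.1416 = -0.0013.

Emit:
step_arm --plan '[{"delta_pos": [0.0013, 0.0027, 0], "angular": [-0.0013, 0.0006, 0], "fingers": 1}, {"delta_pos": [0.0013, 0.0027, 0], "angular": [-0.0013, 0.0006, 0], "fingers": -1}, {"delta_pos": [0.0013, 0.0027, 0], "angular": [-0.0013, 0.0006, 0], "fingers": -1}, {"delta_pos": [0.0013, 0.0027, 0], "angular": [-0.0013, 0.0006, 0], "fingers": -1}, {"delta_pos": [0.0013, 0.0027, 0], "angular": [-0.0013, 0.0006, 0], "fingers": -1}, {"delta_pos": [0.0013, 0.0027, 0], "angular": [-0.0013, 0.0006, 0], "fingers": -1}, {"delta_pos": [0.0013, 0.0027, 0], "angular": [-0.0013, 0.0006, 0], "fingers": -1}, {"delta_pos": [0.0013, 0.0027, 0], "angular": [-0.0013, 0.0006, 0], "fingers": -1}]' --grip_force 80

```text
time: 5.9
ee_pos: [0.374, 0.2691, 0.0137]
ee_rot: [0.0, 0.717, 0.697, 0.0]
contact_force: [0.3, 0.2, 6.4]
gripper_width: 0.0346
grip_force: 81.8
```

```bash
python3 - <<'E'
from h import *
s=observe();print(s['joint_positions'])
plan([(.3734,.269,.10),(.42,.30,.22)],[88.3,60])
E
```

```text
[4.35522595e-01 2.81303956e-01 1.97798356e+00 1.84302758e-04
 8.81401985e-01 4.64451570e-01]
[-0.0001, -0.0005, -0.0863] [ 0.0007 -0.0005  0.0006]
[0.0323, 0.0453, -0.2062] [ 0.0006 -0.0007  0.4946]
```

Grip is good: the opening is 34.6 mm, and 36 mm was expected. Next I'll lift, then turn towards the fixture.

Converted, -0.2 m / 0.75 = -0.2667, -0.19 m / 0.75 = -0.2533, 0.86 rad / 3.1416 = 0.2737.

Emit:
step_arm --plan '[{"delta_pos": [0, 0, -0.04], "angular": [0, 0, 0], "fingers": -1}, {"delta_pos": [0, 0, -0.0933], "angular": [0, 0, 0], "fingers": -1}, {"delta_pos": [0, 0, -0.16], "angular": [0, 0, 0.0255], "fingers": -1}, {"delta_pos": [0.0133, 0.0133, -0.2133], "angular": [0, 0, 0.07], "fingers": -1}, {"delta_pos": [0.0267, 0.02, -0.2533], "angular": [0, 0, 0.121], "fingers": -1}, {"delta_pos": [0.04, 0.0267, -0.2667], "angular": [0, 0, 0.1719], "fingers": -1}, {"delta_pos": [0.06, 0.0333, -0.2667], "angular": [0, 0, 0.2228], "fingers": -1}, {"delta_pos": [0.08, 0.04, -0.2667], "angular": [0, 0, 0.2737], "fingers": -1}]'

```text
time: 6.9
ee_pos: [0.4045, 0.3278, 0.2119]
ee_rot: [0.0, 0.943, 0.332, -0.001]
contact_force: [0.9, 1.0, -1.6]
gripper_width: 0.0343
grip_force: 80.9
```

```bash
python3 - <<'E'
from h import *
s=observe();print(s['joint_positions'],s['gripper_width'])
plan([(.42,.35,.22),(.45,.37,.22)],[20,5])
E
```

```text
[ 5.14787815e-01  1.10143416e-01  1.69402151e+00 -1.64409122e-04
  1.34008935e+00  1.40925649e+00] 0.03434689555104178
[0.026, -0.0076, -0.0082] [2.000e-04 2.700e-03 3.273e-01]
[0.0619, -0.0044, -0.0083] [5.000e-04 2.700e-03 5.891e-01]
```

Converted, 0.06 m / 0.75 = 0.08, 0.05 m / 0.75 = 0.0667, 0.42 rad / 3.1416 = 0.1337.

Emit:
step_arm --plan '[{"delta_pos": [0.0133, -0.004, 0], "angular": [0, 0, 0.0446], "fingers": -1}, {"delta_pos": [0.0267, -0.008, 0], "angular": [0, 0, 0.0891], "fingers": -1}, {"delta_pos": [0.0467, -0.008, 0], "angular": [0, 0, 0.1337], "fingers": -1}, {"delta_pos": [0.0667, -0.0067, 0], "angular": [0, 0, 0.1687], "fingers": -1}, {"delta_pos": [0.08, -0.0053, 0], "angular": [0, 0, 0.1878], "fingers": -1}, {"delta_pos": [0.08, -0.0053, 0], "angular": [0, 0, 0.1878], "fingers": -1}, {"delta_pos": [0.08, -0.0053, 0], "angular": [0, 0, 0.1878], "fingers": -1}, {"delta_pos": [0.08, -0.0053, 0], "angular": [0, 0, 0.1878], "fingers": -1}]'

```text
time: 7.9
ee_pos: [0.4487, 0.3685, 0.2129]
ee_rot: [0.0, 0.999, 0.046, -0.0]
contact_force: [0.0, -0.4, -2.4]
gripper_width: 0.0343
grip_force: 80.9
```

```bash
python3 - <<'E'
from h import *
c=shot('wrist','w2'); np.savez('w2.npz',**{k:c[k] for k in('pixels','mtx','k1','pose')})
s=observe();print(s['time'],s['joint_positions'],s['ee_pos'],s['ee_rot'])
np.save('s2.npy',np.r_[s['ee_pos'],s['ee_rot']])
# predicted board in image: board origin relative to tool
Rt=rot(s['ee_rot']);p=np.array(s['ee_pos'])
P=np.array([[50,-35,4],[50,35,4],[-50,35,4],[-50,-35,4]])/1e3
T=np.c_[P[:,0]+.008,-P[:,1],.011-P[:,2]]
print(proj(c,Rt.apply(T)+p).round(1))
E
```

```text
7.95 [5.38601875e-01 2.34150935e-01 1.54666254e+00 1.44845235e-05
 1.36129369e+00 2.01723817e+00] [0.44887149 0.36863598 0.21309654] [ 1.15401063e-04  9.98938540e-01  4.60622002e-02 -2.30027478e-04]
[[390.6 144.7]
 [255.8 144.6]
 [266.8 307.8]
 [379.6 307.9]]
```

View pics/w2.png

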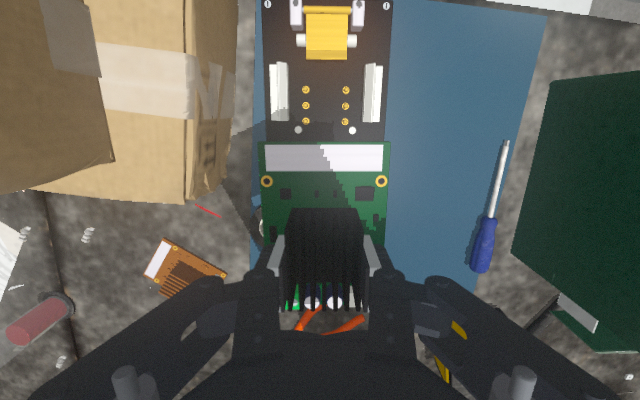

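The wrist view shows the board held square with its rear edge at row ~142, columns 259–391. The fixture is ahead of it, with the six probes at columns 306/346 and rows 90/106/121 and the leaf at (327,35). I'll fit the nest from the probes and the board from its edges.

```bash
cat > fit2.py <<'E'
from h import *
from scipy.optimize import least_squares
d=np.load('w2.npz');c={k:d[k] for k in d};c['k1']=float(c['k1']);s=np.load('s2.npy')
im=c['pixels'].astype(int);b,g,r=im[...,0],im[...,1],im[...,2]
m=((r>b+50)&(r>90)).astype(np.uint8);m[:80]=0;m[128:]=0;m[:,:290]=0;m[:,362:]=0
n,l,st,ce=cv2.connectedComponentsWithStats(m)
w=np.clip(r-b-20,0,None)
obs=[]
for (u0,v0) in [(306,90),(306,106),(305,121),(346,90),(346,106),(346,121)]:
    V,U=np.mgrid[v0-6:v0+7,u0-6:u0+7];ww=w[V,U]*1.
    obs.append([(U*ww).sum()/ww.sum(),(V*ww).sum()/ww.sum()])
obs=np.array(obs);print(obs.round(1).tolist())
Pp=np.array([[x,y,.004] for y in(.021,-.021) for x in(-.004,-.020,-.036)])
for dz in(0,-.001):
    Pq=Pp+[0,0,dz]
    f=least_squares(lambda v:(proj(c,R.from_euler('z',v[2]).apply(Pq)+[v[0],v[1],.044])-obs).ravel(),[.55,.375,.08])
    print('nest',f.x[:2].round(4),np.degrees(f.x[2]).round(2),np.abs(f.fun).max().round(2))
# grey levels profile for board rear edge
cr=cv2.resize(c['pixels'][0:200,240:400],None,fx=5,fy=5,interpolation=cv2.INTER_CUBIC)
nest=[f.x[0],f.x[1],.044];Rn=R.from_euler('z',f.x[2])
L=np.array([[.023,.020,.010],[.023,-.020,.010],[.0515,.023,.014],[.0515,-.023,.014],[-.045,.039,.013],[-.045,-.039,.013]])
for q in (proj(c,Rn.apply(L)+nest)-[240,0])*5+2: cv2.drawMarker(cr,tuple(int(t) for t in q),(0,0,255),0,12)
Rt=rot(s[3:]);P=np.array([[50,-35,4],[50,35,4]])/1e3
T=np.c_[P[:,0]+.008,-P[:,1],.011-P[:,2]]
for q in (proj(c,Rt.apply(T)+s[:3])-[240,0])*5+2: cv2.drawMarker(cr,tuple(int(t) for t in q),(0,0,255),0,12)
cv2.imwrite('pics/w2c.png',cr[:,:][400-400:1000][0:1000])
cv2.imwrite('pics/w2d.png',cv2.resize(cr,(480,600),interpolation=cv2.INTER_AREA) if 0 else np.vstack([cr[0:320],cr[640:920]]))
E
python3 fit2.py
```

```text
[[305.5, 89.2], [305.4, 105.0], [305.6, 120.3], [345.6, 89.8], [345.1, 105.7], [344.7, 121.3]]
nest [0.5502 0.3758] 4.39 0.73
nest [0.5502 0.3758] 4.39 0.68
```

View pics/w2d.png

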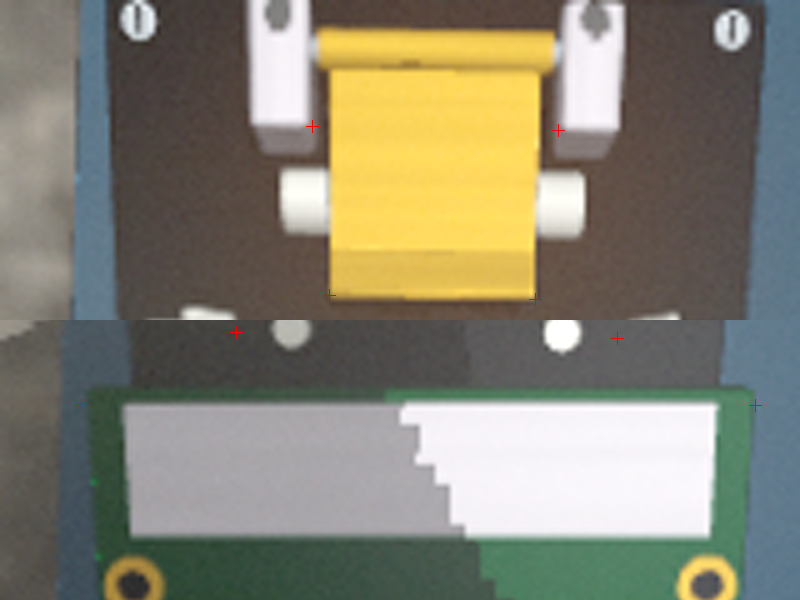

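Marked predictions match the leaf tip and stops. The nest is at (0.5502, 0.3758) with yaw 4.39°. The board is held about 1.8 mm further forward and 0.6 mm to the right of nominal. I'll insert it pitched 5° rear-down.

```bash
cat > go.py <<'E'
from h import *
import sys
N=np.array([.5502,.3758,.044]);Rn=R.from_euler('z',4.39,degrees=True)
E=np.array([.0598,.0006,.0117])
def tool(x,z,th):
    Rt=R.from_euler('ZY',[4.39,th],degrees=True)*R.from_euler('x',180,degrees=True)
    return N+Rn.apply([x,0,z])-Rt.apply(E),Rt
def show(W):
    s=observe();R0=rot(s['ee_rot']);p0=np.array(s['ee_pos'])
    e=Rn.inv().apply(p0+R0.apply(E)-N);rel=(Rn.inv()*R0*R.from_euler('x',180,degrees=True)).as_euler('ZYX',degrees=True)
    print('t',s['time'],'E mm',(e*1e3).round(2),'yaw,pitch,roll',rel.round(2),'F',np.round(s['contact_force'],1),'w',round(s['gripper_width'],4))
    for w in W:
        p,Rt=tool(w[0]/1e3,w[1]/1e3,w[2]); print(w,R0.inv().apply(p-p0).round(4).tolist(),(R0.inv()*Rt).as_rotvec().round(4).tolist())
show([tuple(map(float,a.split(','))) for a in sys.argv[1:]])
E
python3 go.py -20,60,5 -5,30,5 5,15,5
```

```text
t 7.95 E mm [-41.78   0.94 157.37] yaw,pitch,roll [ 0.89  0.03 -0.01] F [-0.   0.7 -2.9] w 0.0342
(-20.0, 60.0, 5.0) [0.0231, 0.0004, 0.0922] [0.0009, -0.0868, 0.0155]
(-5.0, 30.0, 5.0) [0.0381, 0.0006, 0.1222] [0.0009, -0.0868, 0.0155]
(5.0, 15.0, 5.0) [0.0481, 0.0007, 0.1372] [0.0009, -0.0868, 0.0155]
```

Converted, 0.137 m / 0.75 = 0.1827, 0.03 m / 0.75 = 0.04, -0.03 rad / 3.1416 = -0.0095.

Emit:
step_arm --plan '[{"delta_pos": [0.008, 0, 0.04], "angular": [0, -0.0095, 0.0016], "fingers": -1}, {"delta_pos": [0.02, 0, 0.08], "angular": [0, -0.0191, 0.0032], "fingers": -1}, {"delta_pos": [0.0307, 0, 0.12], "angular": [0.0003, -0.0277, 0.0049], "fingers": -1}, {"delta_pos": [0.0413, 0.0007, 0.1427], "angular": [0.0003, -0.0277, 0.0049], "fingers": -1}, {"delta_pos": [0.0507, 0.0007, 0.16], "angular": [0.0003, -0.0277, 0.0049], "fingers": -1}, {"delta_pos": [0.0587, 0.0007, 0.1733], "angular": [0.0003, -0.0277, 0.0049], "fingers": -1}, {"delta_pos": [0.064, 0.0007, 0.1827], "angular": [0.0003, -0.0277, 0.0049], "fingers": -1}, {"delta_pos": [0.064, 0.0007, 0.1827], "angular": [0.0003, -0.0277, 0.0049], "fingers": -1}]'

```text
time: 8.95
ee_pos: [0.4972, 0.3728, 0.0761]
ee_rot: [0.002, 0.998, 0.038, -0.044]
contact_force: [0.3, -0.1, -2.8]
gripper_width: 0.0349
grip_force: 80.9
```

```bash
python3 go.py 5,15,5 12,3,5 34,2.5,5 51,1.5,5
python3 - <<'E'
from h import *
c=shot('wrist');N=np.array([.5502,.3758,.044]);Rn=R.from_euler('z',4.39,degrees=True)
cr=cv2.resize(c['pixels'][0:200,220:420],None,fx=3,fy=3,interpolation=cv2.INTER_CUBIC)
s=observe();Rt=rot(s['ee_rot']);p=np.array(s['ee_pos'])
Q=[Rt.apply([.0598,.0006+y,.0077])+p for y in(-.035,.035)]+list(Rn.apply([[.023,.02,.01],[.023,-.02,.01],[.0515,.023,.014],[.0515,-.023,.014]])+N)
for q in (proj(c,Q)-[220,0])*3+1: cv2.drawMarker(cr,tuple(int(t) for t in q),(0,0,255),0,12)
cv2.imwrite('pics/w3.png',cr)
E
```

```text
t 8.95 E mm [ 5.51  0.43 15.27] yaw,pitch,roll [-0.02  5.    0.02] F [ 0.3 -0.1 -2.8] w 0.0349
(5.0, 15.0, 5.0) [-0.0005, 0.0005, 0.0003] [-0.0003, -0.0, -0.0004]
(12.0, 3.0, 5.0) [0.0075, 0.0005, 0.0117] [-0.0003, -0.0, -0.0004]
(34.0, 2.5, 5.0) [0.0295, 0.0004, 0.0102] [-0.0003, -0.0, -0.0004]
(51.0, 1.5, 5.0) [0.0465, 0.0004, 0.0098] [-0.0003, -0.0, -0.0004]
```

View pics/w3.png

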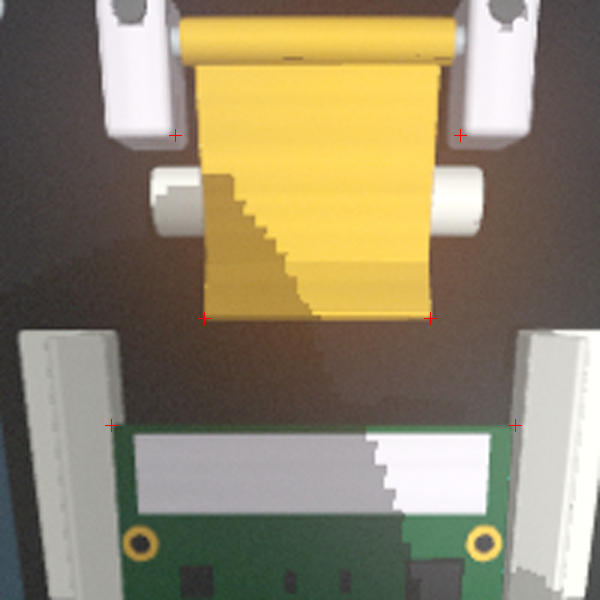

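The view shows the board corners on their markers and centred between the guides, with the leaf tip straight ahead. Next I'll lower it and slide it under the leaf.

Converted, 0.0265 m / 0.75 = 0.0353, 0.024 m / 0.75 = 0.032.

Emit:
step_arm --plan '[{"delta_pos": [0.0053, 0.0007, 0.0067], "angular": [0, 0, 0], "fingers": -1}, {"delta_pos": [0.01, 0.0007, 0.0127], "angular": [0, 0, 0], "fingers": -1}, {"delta_pos": [0.01, 0.0007, 0.0156], "angular": [0, 0, 0], "fingers": -1}, {"delta_pos": [0.014, 0.0007, 0.0153], "angular": [0, 0, 0], "fingers": -1}, {"delta_pos": [0.02, 0.0007, 0.0149], "angular": [0, 0, 0], "fingers": -1}, {"delta_pos": [0.026, 0.0007, 0.0144], "angular": [0, 0, 0], "fingers": -1}, {"delta_pos": [0.032, 0.0007, 0.014], "angular": [0, 0, 0], "fingers": -1}, {"delta_pos": [0.0353, 0.0007, 0.0136], "angular": [0, 0, 0], "fingers": -1}]'

```text
time: 10.0
ee_pos: [0.5209, 0.3738, 0.0627]
ee_rot: [0.002, 0.998, 0.038, -0.046]
contact_force: [-4.8, -0.8, -4.3]
gripper_width: 0.035
grip_force: 80.8
```

```bash
python3 go.py 34,2.5,5 40,2,5 51,1.5,5 51.5,1,5
```

```text
t 10.0 E mm [29.07 -0.38  1.57] yaw,pitch,roll [-0.02  5.26 -0.04] F [-4.8 -0.8 -4.3] w 0.035
(34.0, 2.5, 5.0) [0.0048, -0.0003, -0.0011] [0.0006, 0.0045, -0.0004]
(40.0, 2.0, 5.0) [0.0108, -0.0003, -0.0012] [0.0006, 0.0045, -0.0004]
(51.0, 1.5, 5.0) [0.0218, -0.0004, -0.0017] [0.0006, 0.0045, -0.0004]
(51.5, 1.0, 5.0) [0.0223, -0.0004, -0.0012] [0.0006, 0.0045, -0.0004]
```

Converted, 0.009 m / 0.75 = 0.012, 0.0045 m / 0.75 = 0.006, 0.004 rad / 3.1416 = 0.0013.

Emit:
step_arm --plan '[{"delta_pos": [0.002, 0, -0.0007], "angular": [0, 0.0006, 0], "fingers": -1}, {"delta_pos": [0.004, 0, -0.0013], "angular": [0, 0.0013, 0], "fingers": -1}, {"delta_pos": [0.006, 0, -0.0013], "angular": [0, 0.0013, 0], "fingers": -1}, {"delta_pos": [0.008, 0, -0.0013], "angular": [0, 0.0013, 0], "fingers": -1}, {"delta_pos": [0.01, 0, -0.0013], "angular": [0, 0.0013, 0], "fingers": -1}, {"delta_pos": [0.012, 0, -0.0013], "angular": [0, 0.0013, 0], "fingers": -1}, {"delta_pos": [0.012, 0, -0.0013], "angular": [0, 0.0013, 0], "fingers": -1}, {"delta_pos": [0.012, 0, -0.0013], "angular": [0, 0.0013, 0], "fingers": -1}]'

```text
time: 11.0
ee_pos: [0.5326, 0.375, 0.0644]
ee_rot: [0.001, 0.998, 0.038, -0.04]
contact_force: [-0.0, -0.3, -3.7]
gripper_width: 0.0345
grip_force: 80.6
```

```bash
python3 go.py 40,2,5 51,1.5,5
python3 - <<'E'
from h import *
c=shot('wrist');N=np.array([.5502,.3758,.044]);Rn=R.from_euler('z',4.39,degrees=True)
cr=cv2.resize(c['pixels'][0:200,220:420],None,fx=3,fy=3,interpolation=cv2.INTER_CUBIC)
s=observe();Rt=rot(s['ee_rot']);p=np.array(s['ee_pos'])
Q=[Rt.apply([.0598,.0006+y,.0077])+p for y in(-.035,.035)]+list(Rn.apply([[.023,.02,.01],[.023,-.02,.01],[.0515,.023,.0],[.0515,-.023,.0]])+N)
for q in (proj(c,Q)-[220,0])*3+1: cv2.drawMarker(cr,tuple(int(t) for t in q),(0,0,255),0,12)
cv2.imwrite('pics/w4.png',cr)
E
```

```text
t 11.0 E mm [ 4.103e+01 -2.000e-02  3.940e+00] yaw,pitch,roll [-0.03  4.64  0.05] F [-0.  -0.3 -3.7] w 0.0345
(40.0, 2.0, 5.0) [-0.0008, 0.0, 0.0016] [-0.0008, -0.0062, -0.0005]
(51.0, 1.5, 5.0) [0.0102, -0.0, 0.0013] [-0.0008, -0.0062, -0.0005]
```

View pics/w4.png

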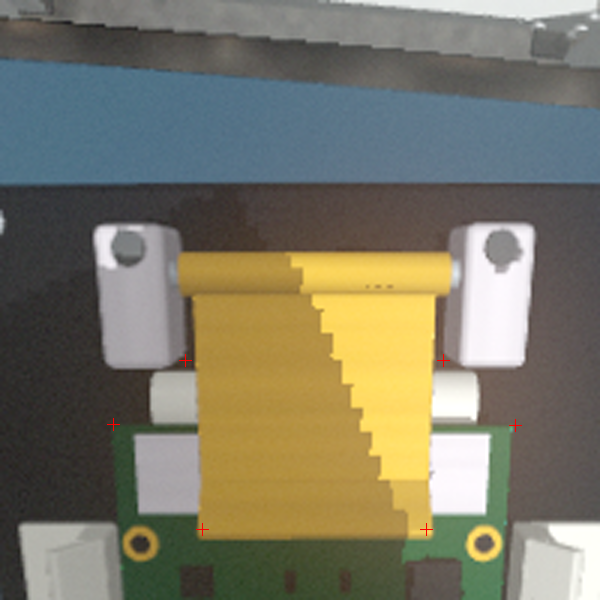

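The board's rear edge is now under the leaf, still held as grasped at E x≈41 mm. Next I'll take it on to the stops, lowering the rear.

Converted, 0.0102 m / 0.75 = 0.0136, 0.0013 m / 0.75 = 0.0017, -0.002 rad / 3.1416 = -0.0006.

Emit:
step_arm --plan '[{"delta_pos": [0.002, 0, 0.0007], "angular": [0, -0.0006, 0], "fingers": -1}, {"delta_pos": [0.004, 0, 0.0013], "angular": [0, -0.0006, 0], "fingers": -1}, {"delta_pos": [0.006, 0, 0.0017], "angular": [0, -0.0006, 0], "fingers": -1}, {"delta_pos": [0.008, 0, 0.002], "angular": [0, -0.0006, 0], "fingers": -1}, {"delta_pos": [0.01, 0, 0.002], "angular": [0, -0.0006, 0], "fingers": -1}, {"delta_pos": [0.012, 0, 0.002], "angular": [0, -0.0006, 0], "fingers": -1}, {"delta_pos": [0.0136, 0, 0.002], "angular": [0, -0.0006, 0], "fingers": -1}, {"delta_pos": [0.0136, 0, 0.002], "angular": [0, -0.0006, 0], "fingers": -1}]'

```text
time: 12.05
ee_pos: [0.5419, 0.3757, 0.0617]
ee_rot: [0.001, 0.998, 0.038, -0.042]
contact_force: [-1.3, -0.1, -4.0]
gripper_width: 0.0346
grip_force: 80.6
```

```bash
python3 go.py 51,1.5,5 51,1,3 51,0.5,1.5 51,0,0 51,-1,0
```

```text
t 12.05 E mm [ 5.033e+01 -3.000e-02  1.020e+00] yaw,pitch,roll [-0.02  4.85  0.02] F [-1.3 -0.1 -4. ] w 0.0346
(51.0, 1.5, 5.0) [0.0007, -0.0, -0.0007] [-0.0005, -0.0027, -0.0004]
(51.0, 1.0, 3.0) [0.0003, -0.0, 0.0019] [-0.0005, 0.0323, -0.0004]
(51.0, 0.5, 1.5) [0.0001, -0.0, 0.004] [-0.0005, 0.0584, -0.0004]
(51.0, 0.0, 0.0) [-0.0, -0.0, 0.0061] [-0.0004, 0.0846, -0.0004]
(51.0, -1.0, 0.0) [0.0001, -0.0, 0.0071] [-0.0004, 0.0846, -0.0004]
```

Converted, 0.007 m / 0.75 = 0.0093, 0.0061 m / 0.75 = 0.0081, 0.085 rad / 3.1416 = 0.0271.

Emit:
step_arm --plan '[{"delta_pos": [0.0004, 0, 0.0013], "angular": [0, 0.0048, 0], "fingers": -1}, {"delta_pos": [0.0007, 0, 0.0027], "angular": [0, 0.0095, 0], "fingers": -1}, {"delta_pos": [0.0007, 0, 0.004], "angular": [0, 0.0143, 0], "fingers": -1}, {"delta_pos": [0.0007, 0, 0.0053], "angular": [0, 0.0185, 0], "fingers": -1}, {"delta_pos": [0.0007, 0, 0.0067], "angular": [0, 0.0229, 0], "fingers": -1}, {"delta_pos": [0.0007, 0, 0.0081], "angular": [0, 0.0271, 0], "fingers": -1}, {"delta_pos": [0.0007, 0, 0.0093], "angular": [0, 0.0271, 0], "fingers": -1}, {"delta_pos": [0.0007, 0, 0.0093], "angular": [0, 0.0271, 0], "fingers": -1}]'

```text
time: 13.05
ee_pos: [0.5417, 0.3758, 0.0559]
ee_rot: [-0.0, 0.999, 0.038, 0.0]
contact_force: [-3.8, -2.6, 5.8]
gripper_width: 0.0351
grip_force: 82.1
```

```bash
python3 go.py 51,0,0 51,-1,0
```

```text
t 13.05 E mm [51.33  0.06  0.21] yaw,pitch,roll [-0.01 -0.02  0.02] F [-3.8 -2.6  5.8] w 0.0351
(51.0, 0.0, 0.0) [-0.0003, 0.0001, 0.0002] [-0.0004, -0.0003, -0.0002]
(51.0, -1.0, 0.0) [-0.0003, 0.0001, 0.0012] [-0.0004, -0.0003, -0.0002]
```

Converted, 0.002 m / 0.75 = 0.0027, 0.0015 m / 0.75 = 0.002.

Emit:
step_arm --plan '[{"delta_pos": [0, 0, 0.0007], "angular": [0, 0, 0], "fingers": -1}, {"delta_pos": [0, 0, 0.0013], "angular": [0, 0, 0], "fingers": -1}, {"delta_pos": [0, 0, 0.002], "angular": [0, 0, 0], "fingers": -1}, {"delta_pos": [0, 0, 0.0027], "angular": [0, 0, 0], "fingers": -1}, {"delta_pos": [0, 0, 0.0027], "angular": [0, 0, 0], "fingers": -1}, {"delta_pos": [0, 0, 0.0027], "angular": [0, 0, 0], "fingers": -1}, {"delta_pos": [0, 0, 0.0027], "angular": [0, 0, 0], "fingers": -1}, {"delta_pos": [0, 0, 0.0027], "angular": [0, 0, 0], "fingers": -1}]'

```text
time: 14.05
ee_pos: [0.5417, 0.3758, 0.0557]
ee_rot: [-0.0, 0.999, 0.038, 0.0]
contact_force: [-7.5, -4.0, 14.9]
gripper_width: 0.0345
grip_force: 83.3
```

```bash
python3 go.py; python3 -c "
from h import *
print(observe()['moment'])"
```

```text
t 14.05 E mm [5.134e+01 3.000e-02 2.000e-02] yaw,pitch,roll [-0.01 -0.01  0.01] F [-7.5 -4.  14.9] w 0.0345
[-0.7818238   1.31720157 -0.03569661]
```

Converted, 0.002 m / 0.75 = 0.0027, 0.0015 m / 0.75 = 0.002.

Emit:
step_arm --plan '[{"delta_pos": [0, 0, 0.0007], "angular": [0, 0, 0], "fingers": -1}, {"delta_pos": [0, 0, 0.0013], "angular": [0, 0, 0], "fingers": -1}, {"delta_pos": [0, 0, 0.002], "angular": [0, 0, 0], "fingers": -1}, {"delta_pos": [0, 0, 0.0027], "angular": [0, 0, 0], "fingers": -1}, {"delta_pos": [0, 0, 0.0027], "angular": [0, 0, 0], "fingers": -1}, {"delta_pos": [0, 0, 0.0027], "angular": [0, 0, 0], "fingers": -1}, {"delta_pos": [0, 0, 0.0027], "angular": [0, 0, 0], "fingers": -1}, {"delta_pos": [0, 0, 0.0027], "angular": [0, 0, 0], "fingers": -1}]'

```text
time: 15.05
ee_pos: [0.5417, 0.3758, 0.0557]
ee_rot: [0.0, 0.999, 0.038, 0.0]
contact_force: [-11.5, -7.6, 23.7]
gripper_width: 0.0346
grip_force: 84.3
```

```bash
python3 go.py; python3 - <<'E'
from h import *
print(observe()['moment'])
N=np.array([.5502,.3758,.044]);Rn=R.from_euler('z',4.39,degrees=True)
out=[]
c=shot('wrist');u=(220,0)
cr=cv2.resize(c['pixels'][0:200,220:420],None,fx=2,fy=2,interpolation=cv2.INTER_CUBIC)
X=Rn.apply([[.05,.035,.004],[.05,-.035,.004],[.0515,.023,0],[.0515,-.023,0]])+N
for q in (proj(c,X)-[220,0])*2: cv2.drawMarker(cr,tuple(int(t) for t in q),(0,0,255),0,10)
c=shot('scene')
cs=cv2.resize(c['pixels'][170:250,240:340],(400,320),interpolation=cv2.INTER_CUBIC)
X=Rn.apply([[.05,.035,.004],[-.05,.035,.004],[-.05,-.035,.004],[-.05,.035,0],[-.05,-.035,0]])+N
for q in (proj(c,X)-[240,170])*4+1.5: cv2.drawMarker(cs,tuple(int(t) for t in q),(0,0,255),0,10)
cs=cv2.copyMakeBorder(cs,0,80,0,0,0)
cv2.imwrite('pics/w5.png',np.hstack([cr,cs]))
E
```

```text
t 15.05 E mm [ 5.131e+01  1.000e-01 -2.000e-02] yaw,pitch,roll [ 0. -0. -0.] F [-11.5  -7.6  23.7] w 0.0346
[-1.14016366  1.90607483 -0.05412777]
```

View pics/w5.png

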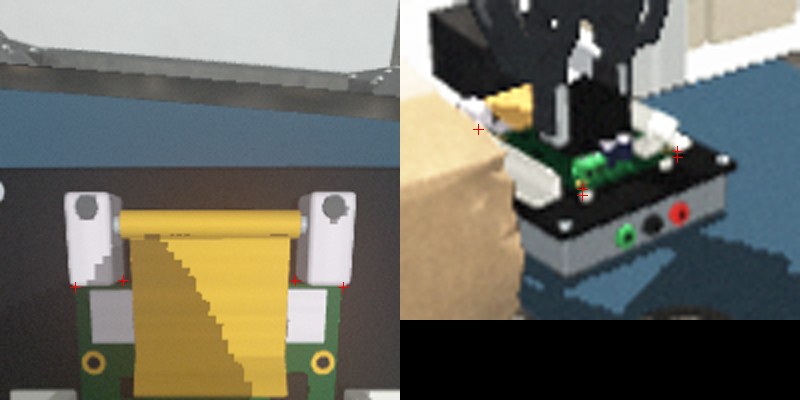

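The wrist view shows the rear edge at the stops with the leaf lying on the board. The scene view shows the front corners on their markers over the posts. The tool is level, z is within 0.1 mm of the nest and the press is about 24 N, so I'm handing in.

```bash
python3 -c "
from h import *
print(close_job())"
```

```text
the job is handed in; nothing more can be done
None
```

The board is in the fixture with its rear edge under the leaf and against the stops. I handed it in at about 15 s while pressing it level on its rests with about 24 N; no verdict came back. Probe travel and leaf angle were judged only from the tool pose, force and pictures.

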